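Re-index the camera test rail and load a board camera

ROBOT

A 6-joint arm with a two-finger parallel gripper is mounted at the origin on a cart in front of the work surface, level with it; the furniture and walls round the work are solid. World frame = base frame: x ahead of the robot, y to its left, z up, the work surface at z = 0. Lengths are in m, angles in degrees, forces in N, time in s.
With the tool pointing down it reaches from about 0.35 to 0.875 m from the base axis. Payload 4.2 kg.
Tool frame: the origin (TCP) lies at the very end of the fingers, on their centre line; the grasp point (between the pads) lies 19 mm behind it; z points along the fingers, y is the line along which they close (so a half turn about z gives the same grasp; the last joint's range is limited). The gripper opens to 87 mm and grips with 3 to 60 N. Pads are 19 mm wide; open, the fingers measure 117 mm over their backs; the gripper's body (75 mm by 190 mm) begins 51 mm behind the grasp point.
Start: joints at [-60.814, 22.042, 0.453, 0, -68.411, -14.817], TCP at [0.155, -0.605, 0.223] pointing down, gripper open.
Joint ranges: [-179.83, 179.83], [-69.29, 118.12], [-61.27, 80.66], [-181.25, 117.63], [-171.15, -9.14], [-177.46, 177.46]. Speed limits (degrees/s): [159.86, 159.86, 180, 180, 180, 180].

INTERFACE

Orientations are given as a 3x3 rotation matrix whose columns are the frame's x, y, z axes.
In Python, from station import monitor, cams, ticket gives the robot as it stands.
- The arm moves only by the tool drive_tool, never from a script. Its argument "moves" is a list of rows, each an object with "delta_pos": the shift along the tool's x, y, z in mm, a list of three; "turn": the turn about the tool's z in rad; "claw": the opening, from 0 (shut) to 1 (fully open). A call has 1 to 12 rows; each row shifts and turns the commanded pose from where the row before left it, along the tool's axes as they then stand; what a row does not reach is not made up. A row lasts 1/8 s, in which the tool goes at most 62.5 mm and 10.7 degrees, less where a joint would pass 70% of its speed; a pose out of reach is approached as far as the arm can. A call is refused whole if a number of a shift passes 62.5 or a number of a turn 0.188, either way. A call with a gripper value outside its range is refused whole. The fingers move at their own pace and stop on an object; the grip force is fixed at half the most. Time passes only in rows, so rows that do not move let the fingers close. It gives the time, the measured TCP pose, the force, the opening and the grip force at its end, in the units of the state.
- monitor.sense(): the state, without advancing time (a new reading comes with each control period).
- cams.capture(name): name is "side" or "top" or "wrist"; returns a dict with "color" (480x640x3 uint8, red, green, blue), "range_z" (480x640 float32, m along the optical axis (not along the pixel's ray), 0 where there is no reading), "vertical_fov" (degrees; the focal length in pixels is half the picture's height over the tangent of half this angle, whatever the lens; pixels are square), "cx", "cy" (the principal point, pixels), "extrinsics" (4x4, takes a point from camera to world coordinates). Camera axes: x right, y down, z forward; pixel columns grow to the right and rows downward; lengths in m; the calibration is good to about 2 mm. A picture is of the moment at which its call begins.
- ticket.finish_job(): hands the job in; it is judged then, once.
The state is a dict: "time_s": time; "joints": joint angles; "joint_velocities": joint speeds; "effort": joint torques, N m; "tcp_pos": TCP position; "ee_rot": TCP orientation; "wrist_force": force on the tool from outside, world axes, zero at the start; "moment": the same for the moment, N m; "gripper_width": opening from 0.0 (shut) to 1.0 (fully open); "gripper_force": force on a finger pad.
Only numpy, scipy, OpenCV 4.12 (cv2) and the standard library are available. Lean on these libraries where they do the work, as an engineer would, in place of code of your own. Each camera call takes 0.05 s, during which the arm holds its last target. There are 200 camera calls.

TASK

Set up the camera test rail for its next test: pull the red spring plunger up out of its hole, slide the blue sleeve along to the hole marked by the yellow tag, and let go so that the pin drops fully home in that hole. Then put the little green board camera flat into the black square nest on the sleeve, lens up, setting it down rather than dropping it. Leave the lens cap, tape roll and screwdriver where they are.

Things in the scene. Friction and masses are not known exactly. Their poses are not given: they have to be found in the camera images.
- rail: The fixed test rail: grey base plate 90 x 222 x 8 mm that carries a 25 mm square aluminium tube on two dark end blocks (48 mm high). Origin on the work surface, right under the middle hole, in which the pin starts. Its y axis runs along the tube, its x axis across it, away from the robot. The tube's top wall, 43 mm up, has four 11 mm holes 25 mm apart, at y = -50, -25, 0 and +25 mm.
- sleeve (a joint): Position of the blue sleeve along the tube in m: 0 at the start (middle hole), growing along the rail's +y; limits -0.055 and +0.030. It slides with about 1.5 N of friction, but only while the pin is out of the holes. The sleeve is 37 x 95 mm, its top 49 mm above the work surface, and carries both the plunger and the nest.
- plunger (a joint): How far the spring plunger is pulled up, in m: 0 = pin fully home, in a hole; up to about 0.009 its 8 mm round-ended pin (1.5 mm of play each side) still stops the sleeve or can catch in a hole; 0.013 = upper stop. The spring pulls it back down with 6 N at 0 and 10 N at the stop. Let go between holes, the pin rests on the tube at 0.008.
- knob (a point): Centre of the plunger's red upright knob, 24 mm diameter and 32 mm high (16 mm above and below this point). It rises and slides with the plunger; when home this point is 84 mm above the work surface. The steel barrel under it is 17 mm in diameter, 18 mm high. The knob can be gripped from above, pulled up, and held while the sleeve is moved along with it.
- pin (a point): Point on the pin's axis, 25 mm below the knob's underside, so that it moves with the knob; at the height of the tube's top when home.
- tag_yellow_hole (a point): Centre of the hole that the yellow tag marks, on the tube's top surface. The tag is a fixed yellow block 20 x 18 x 14 mm on the base plate, on the robot's side of the tube, 40 mm in front of this hole. A blue and a red tag mark the other two free holes; the order differs from run to run.
- nest (a point): Middle of the floor of the black square nest on the sleeve, 50 mm from the knob's axis towards the rail's -y; axes as the rail's. Floor 60 mm above the work surface; inside 42 x 42 mm, walls 3 mm thick and 7 mm high, open at the top.
- camera_module: Loose board camera, 30 g: green square board 38 x 38 x 5 mm, on it a black 20 mm square lens holder up to 12 mm, on that a round lens barrel 16 mm in diameter up to 26 mm. Origin at the centre of the underside, z up through the lens, x and y along the board's edges. It is best gripped by the lens barrel; any quarter turn fits the nest.
- lens_cap: Black lens cap, 52 mm disc, 9 mm high, origin under its centre. To be left alone.
- tape_roll: Red tape roll, 65 mm diameter, 18 mm high, origin under its centre. To be left alone.
- screwdriver: Small screwdriver lying down, 142 mm long and 13 mm thick, along its own y. To be left alone.
There are look-alikes about, which are no part of the job. Of the things like the camera_module, leave any that is brown or pink; of the rest the larger one is meant.

How it is judged (in metres and radians):
On the way, in this order (a step that is already met when the one before it is completed fails the run):
1. the plunger is pulled up clear of its hole (value of joint plunger above 0.008 m), for 0.1 s.
2. the pin is fully home in the hole at the yellow tag, and the fingers are off the rail, with the camera not yet in the nest (horizontal distance between pin and tag_yellow_hole below 0.003 m and value of joint plunger below 0.0015 m and contact force between the fingers and rail below 0.1 N and distance between camera_module and nest above 0.03 m), for 0.2 s.
At the end, for the whole second after the job is handed in: The pin stands within 3 mm of the hole at the yellow tag with the plunger less than 1.5 mm from home; the board camera lies in the nest, lens up, within 5 mm of its middle, within 2.5 mm of its floor and tilted less than 0.08 rad, at rest and released (horizontal distance between pin and tag_yellow_hole below 0.003 m and value of joint plunger below 0.0015 m and contact force between the fingers and rail below 0.1 N and horizontal distance between camera_module and nest below 0.005 m and z of camera_module in the frame of nest between -0.0025 and 0.0025 m and angle between camera_module's own z axis and vertical below 0.08 rad and linear speed of camera_module below 0.02 m/s and contact force between the fingers and camera_module below 0.05 N); the robot touches nothing.
It fails at once if the board camera is dropped (falls freely at over 0.7 m/s) (linear speed of camera_module above 0.7 m/s and contact force between the fingers and camera_module below 0.05 N and height (world z) of camera_module above 0.005 m).
It fails at once if the lens cap, tape roll or screwdriver is moved more than 30 mm (distance of any of lens_cap, tape_roll, screwdriver from where it was at the start of the episode above 0.03 m).
It also fails if it takes over 54 s, if anything falls off the work surface, if the arm or the gripper's body presses on something with over 40 N, if the wrist force passes 120 N, or if a joint passes its speed limit or range.

## Working session

There is one attempt and no reset: what is moved stays moved. The work goes in short steps, Python scripts to look and compute and a tool call to move; the robot and the scene stay as the last step left them, time stands still between calls to the robot, and variables do not carry over. Pictures are saved under pics/ and viewed, at most 10 in all, crops included, and the job is handed in when it is done.

Besides the shell and the picture viewer there is one more tool, called after "Call:" by a JSON object that holds its "method" and its "body". drive_tool: Moves the arm, as the interface text tells. Its arguments: {"type":"object","properties":{"moves":{"type":"array","items":{"type":"object","properties":{"delta_pos":{"type":"array","items":{"type":"number"}},"turn":{"type":"number"},"claw":{"type":"number"}}}}},"required":["moves"]}

```bash
mkdir -p pics
cat > h.py <<'E'
import numpy as np, cv2
from station import monitor, cams, ticket
def shot(n,f=None):
    c=cams.capture(n)
    if f: cv2.imwrite('pics/'+f,c['color'][:,:,::-1])
    return c
def K(c):
    h=c['color'].shape[0]; return h/2/np.tan(np.radians(c['vertical_fov'])/2)
def onplane(c,u,v,z):
    f=K(c);E=np.array(c['extrinsics']);d=E[:3,:3]@np.array([(u-c['cx'])/f,(v-c['cy'])/f,1]);o=E[:3,3]
    return o+d*(z-o[2])/d[2]
def cloud(c):
    f=K(c);E=np.array(c['extrinsics']);Z=c['range_z'];v,u=np.mgrid[:Z.shape[0],:Z.shape[1]]
    P=np.stack([(u-c['cx'])/f*Z,(v-c['cy'])/f*Z,Z],-1)@E[:3,:3].T+E[:3,3]
    P[Z==0]=np.nan
    return P
E
python3 - <<'E'
from h import *
s=monitor.sense();print(s['time_s'],s['tcp_pos'],s['ee_rot'],s['gripper_width'])
a=shot('top','top.png');b=shot('side','side.png')
np.savez('t0.npz',**{k:a[k] for k in a});np.savez('s0.npz',**{k:b[k] for k in b})
for c in(a,b):print(K(c),c['cx'],c['cy'],np.round(c['extrinsics'],3))
E
```

```text
0.0 [ 0.15500583 -0.60485908  0.22146814] [[-9.68753936e-01 -2.48023076e-01 -6.03965029e-04]
 [-2.48023801e-01  9.68751745e-01  2.06160001e-03]
 [ 7.37677984e-05  2.14698083e-03 -9.99997693e-01]] 0.9949871024951258
485.1086903295079 317.1259805100833 236.7050203271465 [[-0.012 -0.993  0.115  0.42 ]
 [-0.999  0.016  0.034 -0.415]
 [-0.036 -0.114 -0.993  0.95 ]
 [ 0.     0.     0.     1.   ]]
504.7445431613989 314.9352994637332 242.12437799444461 [[-0.108 -0.551  0.828 -0.212]
 [-0.994  0.06  -0.09  -0.311]
 [-0.    -0.832 -0.554  0.566]
 [ 0.     0.     0.     1.   ]]
```

View pics/top.png

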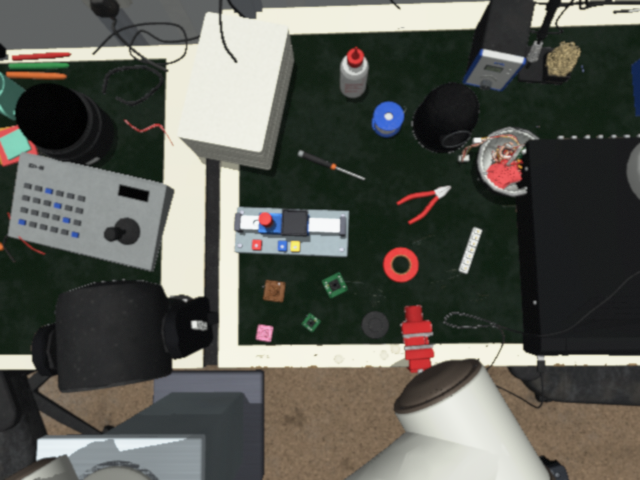

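View pics/side.png

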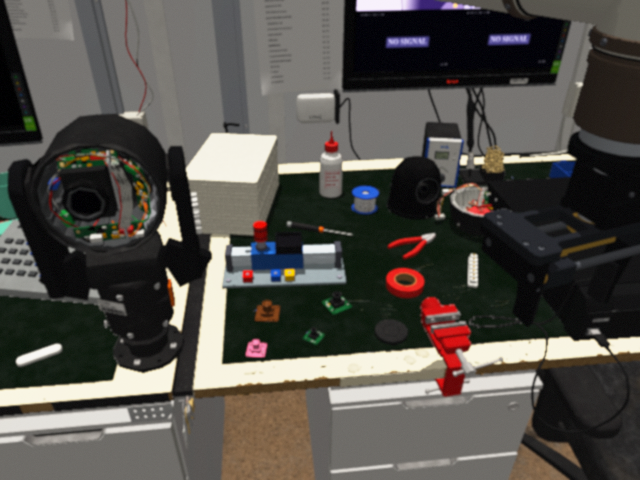

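Top view: knob at (265,220), nest at (293,222), and tags red (257,244), blue (282,246), yellow (295,246), so yellow marks the y=-50 hole. The larger green camera is at (335,286) and the small green look-alike at (311,322). The side view agrees.

```bash
cat >> h.py <<'E'
def blobs(c,lo,hi,box,amin=15):
    h=cv2.cvtColor(c['color'],cv2.COLOR_RGB2HSV);m=cv2.inRange(h,lo,hi)
    x0,y0,x1,y1=box;k=np.zeros_like(m);k[y0:y1,x0:x1]=m[y0:y1,x0:x1]
    n,l,s,ce=cv2.connectedComponentsWithStats(k)
    return [(s[i,4],ce[i],l==i) for i in range(1,n) if s[i,4]>=amin]
E
python3 - <<'E'
from h import *
c=dict(np.load('t0.npz'));P=cloud(c)
box=(225,200,360,340)
for n,lo,hi,z in [('yel',(22,120,120),(35,255,255),.022),('red',(0,150,100),(8,255,255),.022),('blue',(100,130,60),(125,255,255),.022),('green',(45,80,50),(85,255,255),.005)]:
    for a,ce,m in blobs(c,lo,hi,box):
        print(n,a,ce.round(1),onplane(c,*ce,z).round(4),'cloud med',np.nanmedian(P[m],0).round(4),'zmax',np.nanmax(P[m][:,2]).round(3))
        if n=='green' or a>150:print('  rect',cv2.minAreaRect(np.argwhere(m)[:,::-1].astype(np.float32)))
# rail base plate orientation: top surface z~8mm grey
m=(abs(P[...,2]-.008)<.004);k=np.zeros_like(m);k[195:262,225:355]=1
h=cv2.cvtColor(c['color'],cv2.COLOR_RGB2HSV);m&=k&(h[...,2]>90)
xy=P[m][:,:2].astype(np.float32);print(len(xy),cv2.minAreaRect(xy*1000))
t=(abs(P[...,2]-.043)<.004)&k&(h[...,2]>150)
xy=P[t][:,:2];print(len(xy),xy.mean(0),np.linalg.svd(xy-xy.mean(0),full_matrices=False)[2][0])
E
```

```text
yel 78 [295.  245.8] [ 0.5106 -0.3408  0.022 ] cloud med [ 0.512  -0.3408  0.0213] zmax 0.026
red 109 [265.1 219. ] [ 0.5636 -0.283   0.022 ] cloud med [ 0.5515 -0.2939  0.0995] zmax 0.104
red 48 [256.8 244.8] [ 0.5136 -0.2669  0.022 ] cloud med [ 0.5141 -0.2674  0.0215] zmax 0.026
blue 264 [272.6 225.5] [ 0.5507 -0.2977  0.022 ] cloud med [ 0.5437 -0.304   0.0484] zmax 0.075
  rect ((269.5, 223.5), (19.0, 23.0), 90.0)
blue 73 [282.2 245.3] [ 0.5119 -0.316   0.022 ] cloud med [ 0.5126 -0.3159  0.0216] zmax 0.027
green 325 [335.  284.9] [ 0.4349 -0.4166  0.005 ] cloud med [ 0.4345 -0.417   0.004 ] zmax 0.028
  rect ((334.4000549316406, 284.8000183105469), (21.46625328063965, 21.466251373291016), 63.43495178222656)
green 172 [310.5 321.8] [ 0.3647 -0.3684  0.005 ] cloud med [ 0.3643 -0.369   0.0028] zmax 0.019
  rect ((310.6000061035156, 322.2000427246094), (15.600000381469727, 15.600000381469727), 36.869895935058594)
2555 ((539.5150146484375, -322.6865234375), (242.83837890625, 101.44354248046875), 89.39696502685547)
657 [ 0.5504599  -0.34591201] [0.04426434 0.99901985]
```

Call:
{"method": "drive_tool", "body": {"moves": [{"delta_pos":[-46,20,0]},{"delta_pos":[-46,20,0]},{"delta_pos":[-46,20,0]},{"delta_pos":[-46,20,0]},{"delta_pos":[-46,20,0]},{"delta_pos":[-46,20,0]},{"delta_pos":[-46,20,0]},{"delta_pos":[-46,20,0]},{"delta_pos":[-46,20,0]},{"delta_pos":[-46,22,0]},{"delta_pos":[0,0,0]}]}}

```text
invalid input
```

Call:
{"method": "drive_tool", "body": {"moves": [{"turn":-0.183},{"turn":-0.183},{"turn":-0.183},{"turn":-0.183},{"turn":-0.183},{"turn":-0.183},{"turn":-0.183},{"turn":0}]}}

```text
invalid input
```

Run:
```python
from h import *
s=monitor.sense();print(s['time_s'],s['tcp_pos'],s['ee_rot'],s['joints'])
a=shot('wrist','w1.png');np.savez('w1.npz',**a);print(np.round(a['extrinsics'],3))
```

```text
0.1 [ 0.15496733 -0.60493759  0.22157976] [[-9.68761132e-01 -2.47994964e-01 -6.05577198e-04]
 [-2.47995667e-01  9.68759421e-01  1.82565115e-03]
 [ 1.33906325e-04  1.91880039e-03 -9.99998150e-01]] [-6.08152854e+01  2.20857073e+01  3.87035714e-01 -2.22775149e-02
 -6.84095722e+01 -1.48175671e+01]
[[-0.248  0.936  0.251  0.088]
 [ 0.969  0.239  0.067 -0.624]
 [ 0.003  0.26  -0.966  0.385]
 [ 0.     0.     0.     1.   ]]
```

View pics/w1.png

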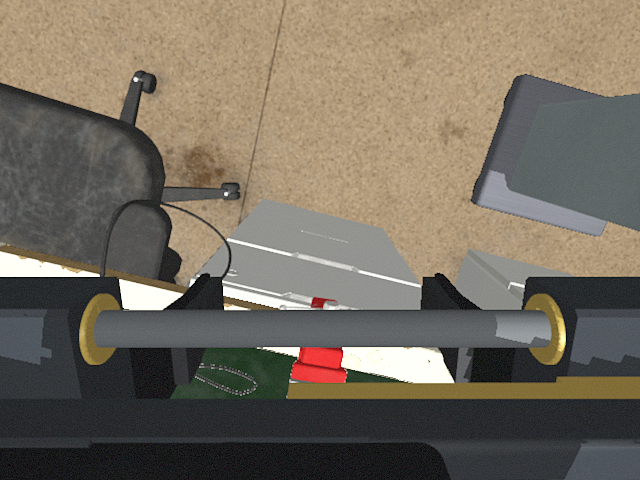

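The wrist view shows the fingers at (200,330) and (440,330) with floor behind them. Both move calls were refused because every field must be given, so I'm resending them.

Call:
{"method": "drive_tool", "body": {"moves": [{"delta_pos":[-46,20,0],"turn":0,"claw":1},{"delta_pos":[-46,20,0],"turn":0,"claw":1},{"delta_pos":[-46,20,0],"turn":0,"claw":1},{"delta_pos":[-46,20,0],"turn":0,"claw":1},{"delta_pos":[-46,20,0],"turn":0,"claw":1},{"delta_pos":[-46,20,0],"turn":0,"claw":1},{"delta_pos":[-46,20,0],"turn":0,"claw":1},{"delta_pos":[-46,20,0],"turn":0,"claw":1},{"delta_pos":[-46,20,0],"turn":0,"claw":1},{"delta_pos":[-46,22,0],"turn":0,"claw":1},{"delta_pos":[0,0,0],"turn":0,"claw":1}]}}

```text
time_s: 1.52
tcp_pos: [0.5527, -0.2932, 0.2215]
ee_rot: [[-0.968, -0.252, -0.001], [-0.252, 0.968, 0.001], [0.001, 0.001, -1.0]]
wrist_force: [0.2, -0.4, 0.1]
gripper_width: 1.001
gripper_force: 0.0
```

Call:
{"method": "drive_tool", "body": {"moves": [{"delta_pos":[0,0,0],"turn":-0.183,"claw":1},{"delta_pos":[0,0,0],"turn":-0.183,"claw":1},{"delta_pos":[0,0,0],"turn":-0.183,"claw":1},{"delta_pos":[0,0,0],"turn":-0.183,"claw":1},{"delta_pos":[0,0,0],"turn":-0.183,"claw":1},{"delta_pos":[0,0,0],"turn":-0.183,"claw":1},{"delta_pos":[0,0,0],"turn":-0.183,"claw":1},{"delta_pos":[0,0,0],"turn":0,"claw":1}]}}

```text
time_s: 2.52
tcp_pos: [0.5498, -0.2961, 0.2224]
ee_rot: [[-0.042, -0.999, -0.001], [-0.999, 0.042, 0.0], [-0.0, 0.001, -1.0]]
wrist_force: [-0.2, -0.0, -0.6]
gripper_width: 1.001
gripper_force: 0.0
```

Run:
```python
from h import *
s=monitor.sense();print(s['time_s'],s['tcp_pos'],s['ee_rot'],s['joints'])
a=shot('wrist','w2.png');np.savez('w2.npz',**a);print(np.round(a['extrinsics'],3))
```

```text
2.525 [ 0.5497739  -0.29611809  0.22236647] [[-4.20986654e-02 -9.99113209e-01 -7.05650692e-04]
 [-9.99113434e-01  4.20984983e-02  2.50058666e-04]
 [-2.20130082e-04  7.15552222e-04 -9.99999720e-01]] [-1.34827506e+01  2.20188816e+01  3.92507966e-01 -4.84567317e-03
 -6.84162834e+01  1.10717503e+01]
[[-0.999  0.041  0.011  0.548]
 [ 0.042  0.965  0.26  -0.367]
 [-0.     0.26  -0.966  0.386]
 [ 0.     0.     0.     1.   ]]
```

View pics/w2.png

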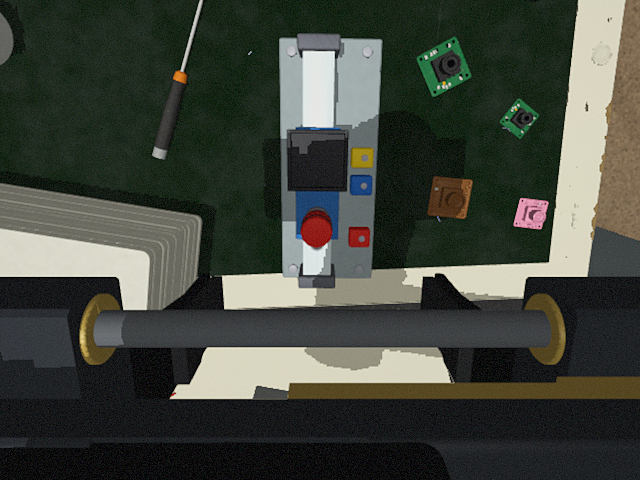

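The wrist view shows the knob at (316,228), nest (318,160), yellow tag (362,157) and the larger green camera (444,66). I'll measure these.

```bash
cat > m.py <<'E'
from h import *
import sys
c=dict(np.load(sys.argv[1]));P=cloud(c);box=(210,0,560,275)
for n,lo,hi,z in [('yel',(22,120,120),(35,255,255),.022),('red',(0,150,100),(8,255,255),.022),('blue',(100,130,60),(125,255,255),.022),('green',(45,80,50),(85,255,255),.005)]:
    for a,ce,m in blobs(c,lo,hi,box,150):
        q=cv2.minAreaRect(np.argwhere(m)[:,::-1].astype(np.float32))
        print(n,a,ce.round(1),'plane',onplane(c,*q[0],z).round(4),'cloud',np.nanmedian(P[m],0).round(4))
        if n=='green':
            b=np.array([onplane(c,*p,.005) for p in cv2.boxPoints(q)]);e=b[1]-b[0];print('  edge ang',np.degrees(np.arctan2(e[1],e[0]))%90,np.linalg.norm(e))
        t=m&(P[...,2]>.096)
        if t.sum()>50:
            p=P[t];print('  knob top',((p.min(0)+p.max(0))/2).round(4),t.sum())
            ct,r=cv2.minEnclosingCircle(np.argwhere(t)[:,::-1].astype(np.float32));print('  circ',onplane(c,*ct,.1).round(4),r)
        if n=='green':
            k=cv2.dilate(m.astype(np.uint8),np.ones((9,9)))>0
            for zz in (.021,.015):
                t=k&(P[...,2]>zz)
                if t.sum()>20:
                    ct,r=cv2.minEnclosingCircle(np.argwhere(t)[:,::-1].astype(np.float32));print('  barrel',onplane(c,*ct,.026).round(4),P[t].mean(0).round(4),r,t.sum())
# nest rim
k=np.zeros(P.shape[:2],bool);k[100:200,270:355]=1
h=cv2.cvtColor(c['color'],cv2.COLOR_RGB2HSV)
t=k&(abs(P[...,2]-.067)<.0025)&(h[...,2]<90)
r=cv2.minAreaRect((P[t][:,:2]*1000).astype(np.float32));print('nest',t.sum(),r)
E
python3 m.py w2.npz
```

```text
yel 385 [361.7 157.5] plane [ 0.5127 -0.3423  0.022 ] cloud [ 0.5138 -0.3425  0.0229]
red 668 [316.1 231.4] plane [ 0.5572 -0.2759  0.022 ] cloud [ 0.5553 -0.2957  0.1011]
  knob top [ 0.5552 -0.2951  0.0997] 658
  circ [ 0.5552 -0.2953  0.1   ] 15.292705535888672
red 301 [358.5 237.5] plane [ 0.5168 -0.2678  0.022 ] cloud [ 0.5179 -0.2683  0.023 ]
blue 392 [360.2 184.4] plane [ 0.5145 -0.3181  0.022 ] cloud [ 0.5152 -0.3186  0.0229]
blue 1152 [317.2 206.8] plane [ 0.5556 -0.2917  0.022 ] cloud [ 0.5537 -0.3068  0.0502]
green 1251 [442.7  66.5] plane [ 0.4373 -0.4179  0.005 ] cloud [ 0.44   -0.4169  0.0056]
  edge ang 22.961376634657853 0.040618074717704
  barrel [ 0.4375 -0.417   0.026 ] [ 0.4357 -0.418   0.0265] 10.589574813842773 155
  barrel [ 0.4401 -0.4159  0.026 ] [ 0.436  -0.4177  0.0258] 13.82941722869873 167
green 528 [517.7 118.2] plane [ 0.3664 -0.3707  0.005 ] cloud [ 0.3679 -0.3705  0.0041]
  edge ang 51.92208474290874 0.02692372756797566
  barrel [ 0.3708 -0.3707  0.026 ] [ 0.3657 -0.3701  0.0182] 7.106435298919678 107
nest 885 ((552.876220703125, -344.07391357421875), (47.5820198059082, 47.776161193847656), 87.57933807373047)
```

Call:
{"method": "drive_tool", "body": {"moves": [{"delta_pos":[-1,-4,40],"turn":0,"claw":1},{"delta_pos":[0,0,40],"turn":0,"claw":1},{"delta_pos":[0,0,40],"turn":0,"claw":1},{"delta_pos":[0,0,32],"turn":0,"claw":1},{"delta_pos":[0,0,0],"turn":0,"claw":0.5},{"delta_pos":[0,0,0],"turn":0,"claw":0},{"delta_pos":[0,0,0],"turn":0,"claw":0},{"delta_pos":[0,0,0],"turn":0,"claw":0},{"delta_pos":[0,0,0],"turn":0,"claw":0},{"delta_pos":[0,0,0],"turn":0,"claw":0}]}}

```text
time_s: 3.82
tcp_pos: [0.5547, -0.2948, 0.0708]
ee_rot: [[-0.039, -0.999, 0.0], [-0.999, 0.039, -0.0], [0.0, -0.0, -1.0]]
wrist_force: [0.2, -0.0, 0.1]
gripper_width: 0.403
gripper_force: 0.0
```

Call:
{"method": "drive_tool", "body": {"moves": [{"delta_pos":[0,0,0],"turn":0,"claw":0},{"delta_pos":[0,0,0],"turn":0,"claw":0},{"delta_pos":[0,0,0],"turn":0,"claw":0},{"delta_pos":[0,0,0],"turn":0,"claw":0}]}}

```text
time_s: 4.32
tcp_pos: [0.5542, -0.2947, 0.0706]
ee_rot: [[-0.039, -0.999, -0.001], [-0.999, 0.039, 0.0], [-0.0, 0.001, -1.0]]
wrist_force: [-2.0, 0.9, 1.3]
gripper_width: 0.269
gripper_force: 30.0
```

Call:
{"method": "drive_tool", "body": {"moves": [{"delta_pos":[0,0,-4],"turn":0,"claw":0},{"delta_pos":[0,0,-4],"turn":0,"claw":0},{"delta_pos":[0,0,-4],"turn":0,"claw":0},{"delta_pos":[0,0,0],"turn":0,"claw":0},{"delta_pos":[0,0,0],"turn":0,"claw":0}]}}

```text
time_s: 4.95
tcp_pos: [0.5542, -0.2945, 0.0819]
ee_rot: [[-0.039, -0.999, -0.001], [-0.999, 0.039, 0.001], [-0.001, 0.001, -1.0]]
wrist_force: [0.9, -0.7, -10.1]
gripper_width: 0.269
gripper_force: 30.0
```

Call:
{"method": "drive_tool", "body": {"moves": [{"delta_pos":[10,0,0],"turn":0,"claw":0},{"delta_pos":[10,0,0],"turn":0,"claw":0},{"delta_pos":[10,0,0],"turn":0,"claw":0},{"delta_pos":[10,0,0],"turn":0,"claw":0},{"delta_pos":[10,0,0],"turn":0,"claw":0},{"delta_pos":[0,0,0],"turn":0,"claw":0},{"delta_pos":[0,0,0],"turn":0,"claw":0},{"delta_pos":[0,0,0],"turn":0,"claw":0}]}}

```text
time_s: 5.95
tcp_pos: [0.5516, -0.3447, 0.0823]
ee_rot: [[-0.039, -0.999, -0.002], [-0.999, 0.039, 0.0], [-0.0, 0.002, -1.0]]
wrist_force: [-3.8, -1.1, -9.9]
gripper_width: 0.267
gripper_force: 30.0
```

Call:
{"method": "drive_tool", "body": {"moves": [{"delta_pos":[0,0,4],"turn":0,"claw":0},{"delta_pos":[0,0,4],"turn":0,"claw":0},{"delta_pos":[0,0,4],"turn":0,"claw":0},{"delta_pos":[0,0,0],"turn":0,"claw":0},{"delta_pos":[0,0,0],"turn":0,"claw":0}]}}

```text
time_s: 6.58
tcp_pos: [0.5517, -0.3446, 0.0711]
ee_rot: [[-0.039, -0.999, -0.002], [-0.999, 0.039, 0.0], [0.0, 0.002, -1.0]]
wrist_force: [-5.6, -0.3, -6.2]
gripper_width: 0.266
gripper_force: 30.0
```

Call:
{"method": "drive_tool", "body": {"moves": [{"delta_pos":[0,0,0],"turn":0,"claw":0.6},{"delta_pos":[0,0,0],"turn":0,"claw":1},{"delta_pos":[0,0,0],"turn":0,"claw":1},{"delta_pos":[0,0,0],"turn":0,"claw":1},{"delta_pos":[0,0,0],"turn":0,"claw":1},{"delta_pos":[0,0,-40],"turn":0,"claw":1},{"delta_pos":[0,0,-40],"turn":0,"claw":1},{"delta_pos":[0,30,-40],"turn":0,"claw":1},{"delta_pos":[0,30,-20],"turn":0,"claw":1},{"delta_pos":[0,0,0],"turn":0,"claw":1},{"delta_pos":[0,0,0],"turn":0,"claw":1}]}}

```text
time_s: 7.95
tcp_pos: [0.4929, -0.3423, 0.2102]
ee_rot: [[-0.039, -0.999, 0.0], [-0.999, 0.039, 0.0], [-0.0, -0.0, -1.0]]
wrist_force: [-0.3, 0.7, -0.1]
gripper_width: 1.001
gripper_force: 0.0
```

```bash
python3 - <<'E'
from h import *
s=monitor.sense();print(s['time_s'],s['tcp_pos'],s['ee_rot'])
a=shot('wrist','w3.png');np.savez('w3.npz',**a)
E
python3 m.py w3.npz
```

```text
7.95 [ 0.49289938 -0.3423003   0.21021976] [[-3.91297473e-02 -9.99234127e-01  1.48424715e-04]
 [-9.99234114e-01  3.91297789e-02  2.15937047e-04]
 [-2.21579493e-04 -1.39861476e-04 -9.99999966e-01]]
yel 380 [301.2 212.8] plane [ 0.5125 -0.3428  0.022 ] cloud [ 0.5134 -0.3429  0.023 ]
red 735 [240.  233.3] plane [ 0.5695 -0.3257  0.022 ] cloud [ 0.5519 -0.3455  0.1011]
  knob top [ 0.5527 -0.345   0.0995] 731
  circ [ 0.5525 -0.345   0.1   ] 16.696651458740234
blue 1423 [257.8 209.3] plane [ 0.556  -0.3413  0.022 ] cloud [ 0.543  -0.3555  0.0501]
blue 401 [301.4 238. ] plane [ 0.5137 -0.319   0.022 ] cloud [ 0.5144 -0.3196  0.0229]
green 1219 [381.9 122.2] plane [ 0.4369 -0.4179  0.005 ] cloud [ 0.4385 -0.419   0.0057]
  edge ang 23.509832283961003 0.03889197113820959
  barrel [ 0.4376 -0.4171  0.026 ] [ 0.4358 -0.4171  0.0266] 9.924817085266113 147
  barrel [ 0.4401 -0.4176  0.026 ] [ 0.4362 -0.417   0.0261] 13.463011741638184 155
green 491 [459.3 172.7] plane [ 0.366  -0.3707  0.005 ] cloud [ 0.3665 -0.3718  0.0042]
  edge ang 52.57615938716741 0.026489343411595177
  barrel [ 0.3693 -0.3713  0.026 ] [ 0.3659 -0.37    0.0185] 6.403224468231201 102
nest 295 ((528.9296875, -392.82257080078125), (47.95657730102539, 5.709383010864258), 86.27537536621094)
```

View pics/w3.png

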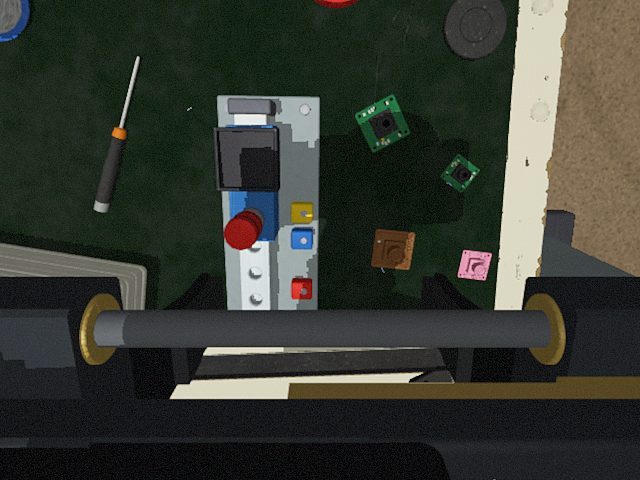

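Sleeve now at the yellow tag, knob (243,230) with its top at 100 mm, so the pin is home. The target board camera is at (382,122).

Call:
{"method": "drive_tool", "body": {"moves": [{"delta_pos":[39,26,0],"turn":0,"claw":0.6},{"delta_pos":[39,27,0],"turn":0,"claw":0.6},{"delta_pos":[0,0,0],"turn":-0.15,"claw":0.6},{"delta_pos":[0,0,0],"turn":-0.15,"claw":0.6},{"delta_pos":[0,0,0],"turn":-0.145,"claw":0.6},{"delta_pos":[0,0,50],"turn":0,"claw":0.6},{"delta_pos":[0,0,50],"turn":0,"claw":0.6},{"delta_pos":[0,0,50],"turn":0,"claw":0.6},{"delta_pos":[0,0,0],"turn":0,"claw":0.6},{"delta_pos":[0,0,0],"turn":0,"claw":0.6}]}}

```text
time_s: 9.25
tcp_pos: [0.4381, -0.4191, 0.0616]
ee_rot: [[0.396, -0.918, 0.001], [-0.918, -0.396, -0.002], [0.002, -0.0, -1.0]]
wrist_force: [0.1, -0.1, -0.1]
gripper_width: 0.603
gripper_force: 0.0
```

Call:
{"method": "drive_tool", "body": {"moves": [{"delta_pos":[-1.5,0,24],"turn":0,"claw":0.6},{"delta_pos":[0,0,23],"turn":0,"claw":0.6},{"delta_pos":[0,0,0],"turn":0,"claw":0.6},{"delta_pos":[0,0,0],"turn":0,"claw":0.3},{"delta_pos":[0,0,0],"turn":0,"claw":0},{"delta_pos":[0,0,0],"turn":0,"claw":0},{"delta_pos":[0,0,0],"turn":0,"claw":0},{"delta_pos":[0,0,0],"turn":0,"claw":0},{"delta_pos":[0,0,0],"turn":0,"claw":0},{"delta_pos":[0,0,0],"turn":0,"claw":0}]}}

```text
time_s: 10.5
tcp_pos: [0.4362, -0.4169, 0.0138]
ee_rot: [[0.395, -0.919, 0.0], [-0.919, -0.395, -0.0], [0.0, -0.0, -1.0]]
wrist_force: [0.2, -0.1, 1.9]
gripper_width: 0.173
gripper_force: 30.0
```

Call:
{"method": "drive_tool", "body": {"moves": [{"delta_pos":[0,0,-20],"turn":0,"claw":0},{"delta_pos":[0,0,-40],"turn":0,"claw":0},{"delta_pos":[0,0,-40],"turn":0,"claw":0},{"delta_pos":[0,0,-20],"turn":0,"claw":0},{"delta_pos":[0,0,0],"turn":0.15,"claw":0},{"delta_pos":[0,0,0],"turn":0.15,"claw":0},{"delta_pos":[0,0,0],"turn":0.15,"claw":0},{"delta_pos":[0,0,0],"turn":0,"claw":0},{"delta_pos":[0,0,0],"turn":0,"claw":0}]}}

```text
time_s: 11.62
tcp_pos: [0.436, -0.4168, 0.1333]
ee_rot: [[-0.042, -0.999, -0.0], [-0.999, 0.042, 0.0], [-0.0, 0.0, -1.0]]
wrist_force: [-0.5, 0.5, -0.2]
gripper_width: 0.168
gripper_force: 30.0
```

Run:
```python
from h import *
s=monitor.sense();print(s['time_s'],s['tcp_pos'],s['ee_rot'],s['gripper_width'])
a=shot('side');np.savez('s4.npz',**a);b=shot('wrist');np.savez('w4.npz',**b)
E=np.linalg.inv(a['extrinsics']);p=E[:3,:3]@s['tcp_pos']+E[:3,3];f=K(a);u,v=int(p[0]/p[2]*f+a['cx']),int(p[1]/p[2]*f+a['cy']);print(u,v)
i=cv2.resize(a['color'][v-60:v+60,u-60:u+60],(400,400),interpolation=2)
w=cv2.resize(b['color'],(400,400));cv2.imwrite('pics/p4.png',np.hstack([i,w])[:,:,::-1])
```

```text
11.625 [ 0.43604686 -0.4167668   0.1332757 ] [[-4.19204858e-02 -9.99120889e-01 -3.48777451e-04]
 [-9.99120909e-01  4.19203816e-02  3.00881331e-04]
 [-2.85995939e-04  3.61083935e-04 -9.99999894e-01]] 0.16778305265115068
337 240
```

View pics/p4.png

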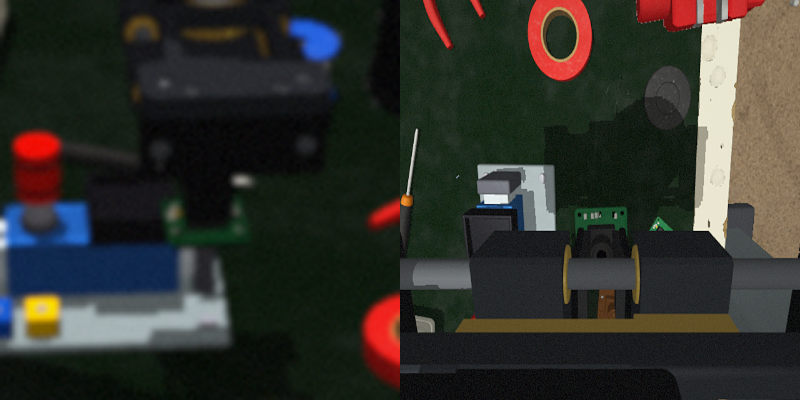

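The side crop shows the board level in the fingers. The wrist view shows the board's far edge, roughly u 280–363, v 248–275, so I'll measure its offset in the hand.

Run:
```python
from h import *
c=dict(np.load('w4.npz'));P=cloud(c)
h=cv2.cvtColor(c['color'],cv2.COLOR_RGB2HSV);m=cv2.inRange(h,(45,60,40),(85,255,255))>0
k=np.zeros_like(m);k[235:300,270:372]=1;m&=k&(P[...,2]>.1)
R=np.array([[-.0419,-.9991,0],[-.9991,.0419,0],[0,0,-1]]);t=np.array([.43605,-.41677,.13328])
v,u=np.nonzero(m);Q=(np.array([onplane(c,a,b,.1245) for a,b in zip(u,v)])-t)@R;D=(P[m]-t)@R
print(len(Q),'plane x',np.percentile(Q[:,0],[50,98,100]),'y',np.percentile(Q[:,1],[0,1,99,100]));print('cloud',np.percentile(D[:,0],[98,100]),np.percentile(D[:,1],[1,99]),np.median(D[:,2]))
# far edge slope
cols=[(x,Q[abs(Q[:,1]-x)<.0008][:,0].max()) for x in np.arange(-.016,.017,.002)];print(np.polyfit(*zip(*cols),1),[round(b,4) for a,b in cols])
```

```text
1709 plane x [0.01331053 0.01950487 0.01997618] y [-0.02064695 -0.02029664  0.01731004  0.01752633]
cloud [0.0195595  0.02012585] [-0.02021947  0.01732342] 0.008066177826782955
[0.03107841 0.0194228 ] [np.float64(0.019), np.float64(0.019), np.float64(0.019), np.float64(0.019), np.float64(0.019), np.float64(0.019), np.float64(0.0195), np.float64(0.0195), np.float64(0.0195), np.float64(0.0195), np.float64(0.0195), np.float64(0.0195), np.float64(0.0195), np.float64(0.0195), np.float64(0.02), np.float64(0.02), np.float64(0.02)]
```

Call:
{"method": "drive_tool", "body": {"moves": [{"delta_pos":[-9,-28,0],"turn":0,"claw":0},{"delta_pos":[-9,-28,0],"turn":0,"claw":0},{"delta_pos":[-5,-28,0],"turn":0,"claw":0},{"delta_pos":[-4.5,-29,0],"turn":0,"claw":0},{"delta_pos":[0,0,0],"turn":0.03,"claw":0},{"delta_pos":[0,0,30],"turn":0,"claw":0},{"delta_pos":[0,0,0],"turn":0,"claw":0},{"delta_pos":[0,0,0],"turn":0,"claw":0}]}}

```text
time_s: 12.72
tcp_pos: [0.5502, -0.3949, 0.1045]
ee_rot: [[-0.074, -0.997, 0.001], [-0.997, 0.074, -0.001], [0.001, -0.001, -1.0]]
wrist_force: [0.3, -0.3, -0.7]
gripper_width: 0.172
gripper_force: 30.0
```

Run:
```python
from h import *
s=monitor.sense();print(s['time_s'],s['tcp_pos'],s['ee_rot'])
b=shot('wrist','w5.png');np.savez('w5.npz',**b)
cv2.imwrite('pics/w5c.png',cv2.resize(b['color'][200:360,200:440],(750,500),interpolation=2)[:,:,::-1])
```

```text
12.725 [ 0.55018296 -0.39486963  0.10448814] [[-7.38811990e-02 -9.97266899e-01  5.48758966e-04]
 [-9.97266698e-01  7.38806998e-02 -8.80283930e-04]
 [ 8.37335328e-04 -6.12295474e-04 -9.99999462e-01]]
```

View pics/w5c.png

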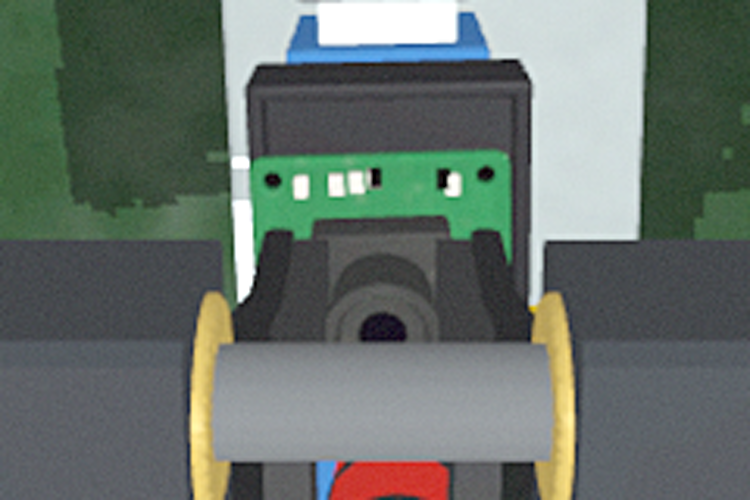

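The board's far edge (crop row ~155, columns 250–511) sits above the nest (rim columns 248–531, row ~90), nearly parallel. I'll compare the centres in this one view.

Run:
```python
from h import *
c=dict(np.load('w5.npz'))
g=lambda x,y,z:onplane(c,200+x/3.125,200+y/3.125,z)
bt=.1045-.0138+.005
b=[g(250,163,bt),g(511,155,bt)];n=[g(248,90,.067),g(531,85,.067)]
for p in(b,n):
    p=np.array(p);d=p[1]-p[0];print(p.round(4).tolist(),np.linalg.norm(d),np.degrees(np.arctan2(d[1],d[0])))
r=np.array([.9991,-.042]);f=np.array([-.042,-.9991])
mb,mn=np.mean(b,0)[:2],np.mean(n,0)[:2]
print('board->nest across(rail x)',(mn-mb)@r,'along -y, edges diff',(mn-mb)@f, g(387,65,.067),g(390,158,bt))
```

```text
[[0.5688, -0.4143, 0.0957], [0.531, -0.4127, 0.0957]] 0.03784449548914154 177.6232219854932
[[0.5717, -0.4184, 0.067], [0.5247, -0.4157, 0.067]] 0.047127297530332235 176.8254727835322
board->nest across(rail x) -0.001569240741175835 along -y, edges diff 0.003622742268304309 [ 0.54830937 -0.42090845  0.067     ] [ 0.54850588 -0.41354787  0.0957    ]
```

Call:
{"method": "drive_tool", "body": {"moves": [{"delta_pos":[1.2,1,0],"turn":0,"claw":0},{"delta_pos":[0,0,10],"turn":0,"claw":0},{"delta_pos":[0,0,9],"turn":0,"claw":0},{"delta_pos":[0,0,0],"turn":0,"claw":0},{"delta_pos":[0,0,0],"turn":0,"claw":0}]}}

```text
time_s: 13.4
tcp_pos: [0.5493, -0.3955, 0.0844]
ee_rot: [[-0.074, -0.997, -0.0], [-0.997, 0.074, -0.0], [0.0, 0.0, -1.0]]
wrist_force: [1.0, 0.6, -0.5]
gripper_width: 0.168
gripper_force: 30.0
```

Run:
```python
from h import *
s=monitor.sense();print(s['time_s'],s['tcp_pos'],s['wrist_force'])
b=shot('wrist','w6.png');np.savez('w6.npz',**b)
cv2.imwrite('pics/w6c.png',cv2.resize(b['color'][200:360,200:440],(750,500),interpolation=2)[:,:,::-1])
```

```text
13.4 [ 0.54925333 -0.39552712  0.0843827 ] [ 1.00444916  0.58329671 -0.52662834]
```

View pics/w6c.png

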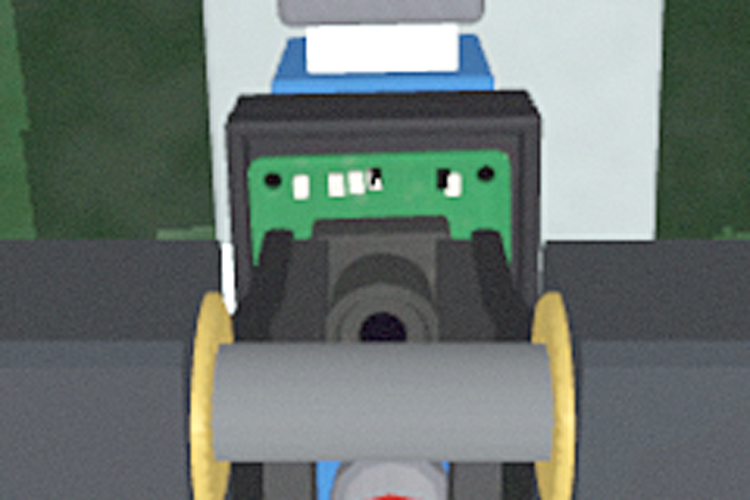

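The board is now just above the rim, at columns 249–511 against nest columns 228–542. The band at rows 95–122 is the nest's outer face, so the true outer rim edge is at about row 122. I'll recompute from that.

Run:
```python
from h import *
c=dict(np.load('w6.npz'))
g=lambda x,y,z:onplane(c,200+x/3.125,200+y/3.125,z)
bt=.0844-.0138+.005
G=c['color'].astype(int).sum(2)
print('col profile',G[225:255,320].tolist());print('row240',G[246,268:380].tolist())
for r in(122,125,137):print(r,(g(385,r,.067)-g(380,155,bt)).round(4))
for r in(128,):print('across',((g(230,r,.067)+g(541,r-4,.067))/2-(g(249,158,bt)+g(511,152,bt))/2).round(4),np.linalg.norm(g(230,r,.067)-g(541,r-4,.067)))
```

```text
col profile [444, 477, 493, 467, 317, 130, 152, 166, 167, 173, 161, 163, 166, 237, 274, 262, 232, 211, 194, 243, 237, 226, 223, 249, 295, 350, 363, 344, 260, 24]
row240 [558, 637, 663, 579, 327, 176, 218, 243, 225, 201, 166, 171, 220, 237, 231, 222, 232, 223, 230, 222, 220, 231, 221, 230, 210, 241, 241, 224, 229, 231, 219, 232, 226, 216, 231, 247, 249, 239, 219, 239, 223, 225, 236, 237, 233, 233, 248, 223, 220, 230, 242, 238, 226, 241, 232, 238, 233, 231, 225, 233, 227, 231, 223, 233, 238, 218, 229, 240, 232, 237, 211, 232, 228, 240, 240, 235, 217, 246, 219, 241, 237, 224, 223, 241, 238, 223, 246, 229, 231, 217, 239, 223, 233, 238, 233, 234, 246, 226, 171, 164, 240, 230, 210, 216, 146, 605, 680, 654, 650, 651, 649, 652]
122 [-0.0009 -0.0025 -0.0086]
125 [-0.0009 -0.0021 -0.0086]
137 [-0.0008 -0.0002 -0.0086]
across [-0.001  -0.0019 -0.0086] 0.04699905204522909
```

Call:
{"method": "drive_tool", "body": {"moves": [{"delta_pos":[-1.7,0.7,0],"turn":0,"claw":0},{"delta_pos":[0,0,0],"turn":0,"claw":0},{"delta_pos":[0,0,3],"turn":0,"claw":0},{"delta_pos":[0,0,3],"turn":0,"claw":0},{"delta_pos":[0,0,2],"turn":0,"claw":0},{"delta_pos":[0,0,0],"turn":0,"claw":0}]}}

```text
time_s: 14.2
tcp_pos: [0.5484, -0.3937, 0.0762]
ee_rot: [[-0.074, -0.997, -0.001], [-0.997, 0.074, 0.0], [-0.0, 0.001, -1.0]]
wrist_force: [0.3, -0.2, -0.1]
gripper_width: 0.173
gripper_force: 30.0
```

No contact, and the board is inside the walls. Lowering the rest of the way.

Call:
{"method": "drive_tool", "body": {"moves": [{"delta_pos":[0,0,1],"turn":0,"claw":0},{"delta_pos":[0,0,1],"turn":0,"claw":0},{"delta_pos":[0,0,0.5],"turn":0,"claw":0},{"delta_pos":[0,0,0],"turn":0,"claw":0}]}}

```text
time_s: 14.7
tcp_pos: [0.5486, -0.3937, 0.074]
ee_rot: [[-0.074, -0.997, -0.0], [-0.997, 0.074, -0.0], [0.0, 0.0, -1.0]]
wrist_force: [0.4, -0.1, 0.1]
gripper_width: 0.168
gripper_force: 30.0
```

Call:
{"method": "drive_tool", "body": {"moves": [{"delta_pos":[0,0,0.5],"turn":0,"claw":0},{"delta_pos":[0,0,0.5],"turn":0,"claw":0},{"delta_pos":[0,0,0],"turn":0,"claw":0}]}}

```text
time_s: 15.08
tcp_pos: [0.5487, -0.3938, 0.0737]
ee_rot: [[-0.074, -0.997, 0.0], [-0.997, 0.074, -0.0], [0.0, -0.0, -1.0]]
wrist_force: [-0.8, 1.0, 5.1]
gripper_width: 0.17
gripper_force: 30.0
```

Call:
{"method": "drive_tool", "body": {"moves": [{"delta_pos":[0,0,-0.5],"turn":0,"claw":0.25},{"delta_pos":[0,0,0],"turn":0,"claw":0.6},{"delta_pos":[0,0,0],"turn":0,"claw":0.6},{"delta_pos":[0,0,0],"turn":0,"claw":0.6},{"delta_pos":[0,0,0],"turn":0,"claw":0.6},{"delta_pos":[0,0,-40],"turn":0,"claw":0.6},{"delta_pos":[0,0,-40],"turn":0,"claw":0.6},{"delta_pos":[-30,0,-50],"turn":0,"claw":0.6},{"delta_pos":[-30,0,0],"turn":0,"claw":0.6},{"delta_pos":[0,0,0],"turn":0,"claw":0.6},{"delta_pos":[0,0,0],"turn":0,"claw":0.6}]}}

```text
time_s: 16.45
tcp_pos: [0.5528, -0.334, 0.2032]
ee_rot: [[-0.074, -0.997, -0.001], [-0.997, 0.074, 0.0], [-0.0, 0.001, -1.0]]
wrist_force: [0.3, -0.0, 0.1]
gripper_width: 0.604
gripper_force: 0.0
```

Run:
```python
from h import *
s=monitor.sense();print(s['time_s'],s['tcp_pos'])
b=shot('wrist','w7.png');P=cloud(b)
for a,ce,m in blobs(b,(45,80,50),(85,255,255),(210,0,420,300),150):
    p=P[m];p=p[np.isfinite(p[:,0])];A=np.c_[p[:,:2]-p[:,:2].mean(0),np.ones(len(p))];q=np.linalg.lstsq(A,p[:,2],rcond=None)[0]
    print(a,ce,np.median(p,0).round(4),'tilt/z',q.round(4))
for a,ce,m in blobs(b,(0,150,100),(8,255,255),(210,0,420,300),150):print('red',a,np.nanmedian(P[m],0).round(4))
```

```text
16.45 [ 0.55283139 -0.33396087  0.20318546]
1705 [321.87507331 144.77302053] [ 0.5479 -0.3954  0.0657] tilt/z [0.0162 0.0135 0.0657]
red 804 [ 0.5525 -0.3454  0.1011]
red 337 [ 0.5179 -0.2699  0.0229]
```

View pics/w7.png

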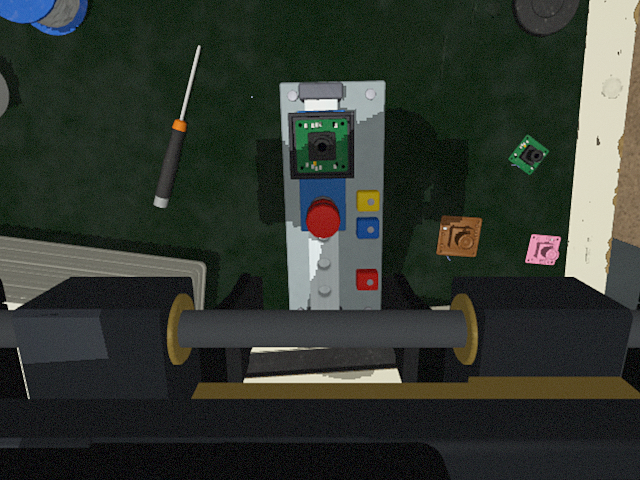

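The green camera sits flat inside the nest at (322,145), with its board top at 65.7 mm (65 expected). The knob at (323,218) is home at the yellow tag, and the other items in view look undisturbed. Handing in.

```bash
python3 -c "
from station import ticket
print(ticket.finish_job())"
```

```text
the job is handed in; nothing more can be done
None
```

I handed the job in: by my last measurements the pin is home in the yellow-tag hole and the green board camera lies flat in the nest, lens up and released; no pass/fail verdict came back.

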